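Sweep the loose nuts into the pen

ROBOT

A 7-joint arm with a two-finger parallel gripper is mounted at the origin on a cart in front of the work surface, level with it; the furniture and walls round the work are solid. World frame = base frame: x ahead of the robot, y to its left, z up, the work surface at z = 0. Lengths are in mm, angles in rad, forces in N, time in s.
With the tool pointing down it reaches from about 400 to 850 mm from the base axis. Payload 10.4 kg.
Tool frame: the origin (TCP) lies between the finger pads; the fingertips stand 8 mm ahead of it and the grasp point (between the pads) lies 11 mm behind it; z points along the fingers, y is the line along which they close (so a half turn about z gives the same grasp; the last joint's range is limited). The gripper opens to 85 mm and grips with 20 to 120 N. Pads are 22 mm wide; open, the fingers measure 114 mm over their backs; the gripper's body (76 mm by 85 mm) begins 54 mm behind the grasp point. The pads swing forward as they close: fully open they stand 13 mm farther back than shut.
Start: joints at [1.178, 0.332, -0.065, 1.46, 0.022, 1.35, -0.088], TCP at [225.915, -582.763, 239.338] pointing down, gripper open.
Joint ranges: [-2.6, 2.6], [-0.5, 2.12], [-1.47, 1.34], [0.16, 2.42], [-1.27, 4.41], [0.06, 2.06], [-2.6, 2.6]. Speed limits (rad/s): [2.22, 2.22, 2.79, 2.79, 3.14, 3.14, 3.14].

INTERFACE

Orientations are given as a unit quaternion [w, x, y, z].
In Python, from rig import arm, camera gives the robot as it stands. The module is installed in compiled form; this text tells all that it offers.
- The arm moves only by the tool jog_arm, never from a script. Its arguments are lists of equal length, an entry for each row: "jaw": the opening, from 0 (shut) to 1 (fully open); "dp": the shift along the tool's x, y, z each as a share of 2 cm, from -1 to 1, a list of three; "turn": the turn about the tool's z as a share of 0.15 rad, from -1 to 1. In form: {"jaw": [jaw, ...], "dp": [[tx, ty, tz], ...], "turn": [turn, ...]}. A call has exactly 8 rows; each row shifts and turns the commanded pose from where the row before left it, along the tool's axes as they then stand; what a row does not reach is not made up. A row lasts 1/10 s, in which the tool goes at most 50 mm and 8.59 degrees, less where a joint would pass 70% of its speed; a pose out of reach is approached as far as the arm can. A call with a number of a shift or a turn outside -1 to 1 is refused whole. A call with a gripper value outside its range is refused whole. The fingers move at their own pace and stop on an object; "grip_force" is the grip in N (left out, the last holds). Time passes only in rows, so rows that do not move let the fingers close, or fill a call up. It gives the time, the measured TCP pose, the force, the opening and the grip force at its end, in the units of the state.
- arm.read_state(): the state, without advancing time (a new reading comes with each control period).
- camera(name): name is "scene" or "side" or "wrist"; returns a dict with "color" (420x560x3 uint8, red, green, blue), "fov_y" (degrees; the focal length in pixels is half the picture's height over the tangent of half this angle, whatever the lens; pixels are square), "cx", "cy" (the principal point, pixels), "position" and "rotation" of the camera in the world. Camera axes: x right, y up, looking along -z (the intrinsics and any distortion apply to the point x, -y, -z); pixel columns grow to the right and rows downward; lengths in mm; the calibration is good to about 2 mm. A picture is of the moment at which its call begins. There is no depth.
- arm.hand_in(): hands the job in; it is judged then, once.
The state is a dict: "clock": time; "joint_positions": joint angles; "qvel": joint speeds; "joint_torque": joint torques, N m; "tool_pos": TCP position; "eef_rot": TCP orientation; "force": force on the tool from outside, world axes, zero at the start; "wrist_torque": the same for the moment, N m; "gripper_width": finger opening in mm; "grasp_force": force on a finger pad.
Only numpy, scipy, OpenCV 4.12 (cv2) and the standard library are available. Lean on these libraries where they do the work, as an engineer would, in place of code of your own. Each camera call takes 0.05 s, during which the arm holds its last target. There are 200 camera calls.

TASK

Three loose hex nuts are scattered on the welding table. With the fingertips, sweep each of them along the table top, through the open side, into the U-shaped steel pen until it lies wholly inside: slide them gently, without lifting, squeezing or flicking them. Leave everything else where it is, and draw the hand clear at the end.

Things in the scene. Friction and masses are not known exactly. Their poses are not given: they have to be found in the camera images.
- pen: U of plain steel angle, fixed, no floor. Origin: centre of its inner area, at table height. Inner area 180 mm along x, 120 mm along y; walls 4 mm thick, 25 mm high at x = -90, x = +90, y = +60 mm; open at y = -60 mm, no sill. Its y axis runs from the open side to the back wall; the open side faces the nuts (robot's right) +-17 degrees. Outside the walls: a foot 20 mm wide, 4 mm high, bolt heads to 11 mm.
- nut_a: bright zinc-plated steel hex nut lying flat on the table, one of three alike: 22 mm across flats, 25 mm across corners, 10 mm high, about 30 g, loose; origin at the centre of its underside. Pushed by a fingertip near the table it slides and may turn, and it stops where the finger stops.
- nut_b: bright zinc-plated steel hex nut lying flat on the table, one of three alike: 22 mm across flats, 25 mm across corners, 10 mm high, about 30 g, loose; origin at the centre of its underside. Pushed by a fingertip near the table it slides and may turn, and it stops where the finger stops.
- nut_c: bright zinc-plated steel hex nut lying flat on the table, one of three alike: 22 mm across flats, 25 mm across corners, 10 mm high, about 30 g, loose; origin at the centre of its underside. Pushed by a fingertip near the table it slides and may turn, and it stops where the finger stops.
- trays (a point): top of the two stacked cream trays to the robot's left, beside the pen; they are fixed, 300 mm along the world x axis by 250 mm along y, and nothing in them stands above this point: keep the hand above them or clear of them
- tip: bystander: copper welding contact tip lying among the nuts or beyond them as seen from the pen, 36 mm long along its y axis, 9 mm thick; origin at its middle, underside
- nozzle: bystander: upright copper tube (gas nozzle), 22 mm in diameter, 66 mm high, among the nuts or beyond them as seen from the pen, no nearer than 45 mm to a nut; origin at the centre of its foot
- weight: bystander: turned steel weight with a knob, 33 mm in diameter, 72 mm high, on the far side of the nuts from the pen; origin at the centre of its foot
- tin: bystander: black round tin, 54 mm in diameter, 55 mm high, on the far side of the nuts from the pen; origin at the centre of its foot
- spanner: bystander: flat open-ended spanner, 138 mm long along its y axis, 29 mm wide, 5 mm high, lying near the table's front edge; origin at its middle, underside
- clamp: bystander: C-clamp lying flat, 106 x 71 x 18 mm, farther from the robot than the nuts; origin at its middle, underside

How it is judged:
By the outcome, as a careful person would: the job done as asked, in the order asked, and still so for the second after the job is handed in, with the robot touching nothing.
It also fails if it takes over 64 s, if anything falls off the work surface, if the arm or the gripper's body presses on something with over 40 N, if the wrist force passes 120 N, or if a joint passes its speed limit or range.

## Working session

There is one attempt and no reset: what is moved stays moved. The work goes in short steps, Python scripts to look and compute and a tool call to move; the robot and the scene stay as the last step left them, time stands still between calls to the robot, and variables do not carry over. Pictures are saved under pics/ and viewed, at most 10 in all, crops included, and the job is handed in when it is done.

Besides the shell and the picture viewer there is one more tool, called after "Request:" in YAML: its name, and indented under it one key for each argument. jog_arm: Moves the arm, as the interface text tells. Its arguments: {"type":"object","properties":{"jaw":{"type":"array"},"dp":{"type":"array"},"turn":{"type":"array"},"grip_force":{"type":"number"}},"required":["jaw","dp","turn"]}

```bash
mkdir -p pics; cat > h.py <<'E'
from rig import arm, camera
import numpy as np, cv2
def snap(n,f):
    c=camera(n); cv2.imwrite('pics/'+f,c['color'][:,:,::-1]); np.save('pics/'+f[:-4]+'.npy',c,allow_pickle=True); return c
def load(f): return np.load('pics/'+f+'.npy',allow_pickle=True).item()
def ray(c,u,v,z=0):
    h=c['color'].shape[0]; f=h/2/np.tan(np.radians(c['fov_y'])/2)
    R=np.array(c['rotation']).reshape(3,3) if np.size(c['rotation'])==9 else None
    d=R@np.array([(u-c['cx'])/f,-(v-c['cy'])/f,-1]); p=np.array(c['position'])
    return p+d*(z-p[2])/d[2]
def proj(c,P):
    h=c['color'].shape[0]; f=h/2/np.tan(np.radians(c['fov_y'])/2)
    q=np.array(c['rotation']).reshape(3,3).T@(np.array(P)-c['position'])
    return c['cx']-f*q[0]/q[2], c['cy']+f*q[1]/q[2]
E
python3 - <<'E'
from h import *
for n in ['scene','side','wrist']:
    c=snap(n,n+'0.png'); print(n,{k:v for k,v in c.items() if k!='color'})
print(arm.read_state())
a=np.hstack([load('scene0')['color'],load('side0')['color']])
E
```

```text
scene {'fov_y': 47.28597014873501, 'cx': 272.8837938516276, 'cy': 208.90278919482944, 'position': array([-288.52364074,  666.82165221,  743.03104692]), 'rotation': array([-0.37733396, -0.22688131,  0.45934995,  0.7714542 ])}
side {'fov_y': 46.48141160676959, 'cx': 283.00897384251306, 'cy': 202.0828381286449, 'position': array([  116.77043901, -1094.00325014,   744.32958272]), 'rotation': array([ 0.83876086,  0.50913682, -0.1004246 , -0.16484787])}
wrist {'fov_y': 60.91617378663264, 'cx': 279.0981064946564, 'cy': 212.14531403518924, 'position': array([ 299.99727612, -553.91278105,  373.99102358]), 'rotation': array([ 0.81464303, -0.12891627,  0.09012414, -0.55822483])}
{'clock': 0.15, 'joint_positions': array([ 1.17839075,  0.33275077, -0.06468369,  1.46070929,  0.02159623,
        1.34991134, -0.08850301]), 'qvel': array([ 0.0022189 , -0.00169892, -0.00045188, -0.00289691,  0.00046369,
       -0.00034525, -0.00050451]), 'joint_torque': array([ 1.12958227e-03, -6.25823951e+01,  4.95685393e-02, -3.91857541e+01,
        1.64556963e-02,  7.49786559e-03,  3.55031170e-05]), 'tool_pos': array([ 225.79426148, -582.50585438,  238.70230011]), 'eef_rot': array([-5.27846596e-04,  9.82954275e-01,  1.83849393e-01, -1.22536715e-04]), 'force': array([-0.18837757, -0.09600768, -0.60340235]), 'wrist_torque': array([-0.01770573,  0.04600301,  0.01920229]), 'grasp_force': 0.0, 'gripper_width': 85.39773601505641}
```

Quaternions for rotation. View the pictures.

```bash
sed -i "s/^import numpy as np, cv2/import numpy as np, cv2\nfrom scipy.spatial.transform import Rotation\ndef RR(q): return Rotation.from_quat(np.array(q)[[1,2,3,0]]).as_matrix()/; s/R=np.array(c\['rotation'\]).*/R=RR(c['rotation'])/; s/np.array(c\['rotation'\]).reshape(3,3).T/RR(c['rotation']).T/" h.py
python3 -c "
from h import *
c=load('side0');print(proj(c,[500,-200,0]),proj(c,[600,0,0]),RR(arm.read_state()['eef_rot']))"
```

```text
(np.float64(289.32373506099935), np.float64(287.8840558842895)) (np.float64(294.28110585856496), np.float64(239.96881393040292)) [[ 9.32398772e-01  3.61430964e-01 -4.34984527e-04]
 [ 3.61431222e-01 -9.32398244e-01  9.92641535e-04]
 [-4.68074228e-05 -1.08275474e-03 -9.99999413e-01]]
```

View pics/side0.png

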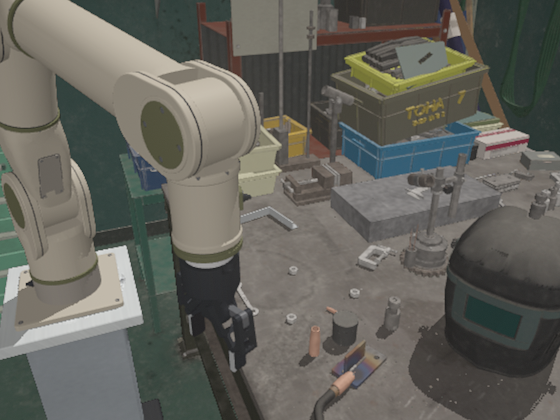

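View pics/scene0.png

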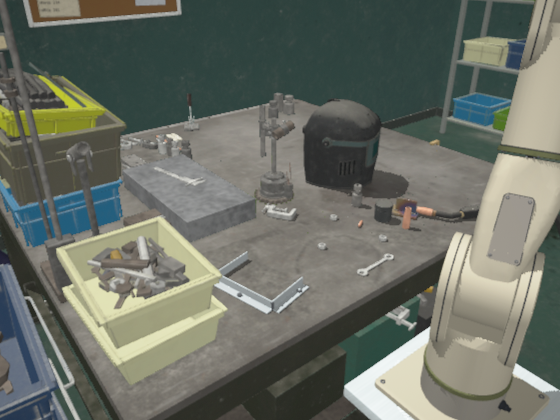

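Side view: nuts near (293,270), (355,293), (291,319); tip (332,310), nozzle (315,340), tin (345,330). Scene view: nuts near (322,246), (334,217), (383,239); pen around (265,285), right beside the cream trays. I'll enlarge both.

```bash
python3 - <<'E'
from h import *
s=load('scene0');d=load('side0')
for n,p,q in [('n1',(322,246),(293,270)),('n2',(334,217),(355,293)),('n3',(383,239),(291,319))]:
    print(n,ray(s,*p,5).round(),ray(d,*q,5).round())
print('tip',ray(s,361,224,4).round(),ray(d,332,310,4).round())
print('noz foot',ray(d,314,355).round(),'tin',ray(d,345,343).round(),'weight',ray(d,391,328).round(),'clamp',ray(d,373,257,9).round())
print('spanner ends',ray(s,360,270).round(),ray(s,392,258).round())
a=cv2.resize(s['color'][200:320,195:405][:,:,::-1],None,fx=3.8,fy=3.8,interpolation=cv2.INTER_CUBIC)
cv2.imwrite('pics/a.png',a[:,:800])
b=cv2.resize(d['color'][190:370,220:420][:,:,::-1],None,fx=3.3,fy=3.3,interpolation=cv2.INTER_CUBIC)
cv2.imwrite('pics/b.png',b)
E
```

```text
n1 [ 533. -142.    5.] [ 535. -141.    5.]
n2 [ 633. -286.    5.] [ 636. -284.    5.]
n3 [ 452. -307.    5.] [ 457. -312.    5.]
tip [ 552. -322.    4.] [ 557. -318.    4.]
noz foot [ 460. -426.    0.] tin [ 536. -419.    0.] weight [ 652. -417.   -0.] clamp [ 755. -172.    9.]
spanner ends [ 392. -147.    0.] [ 376. -257.    0.]
```

View pics/a.png

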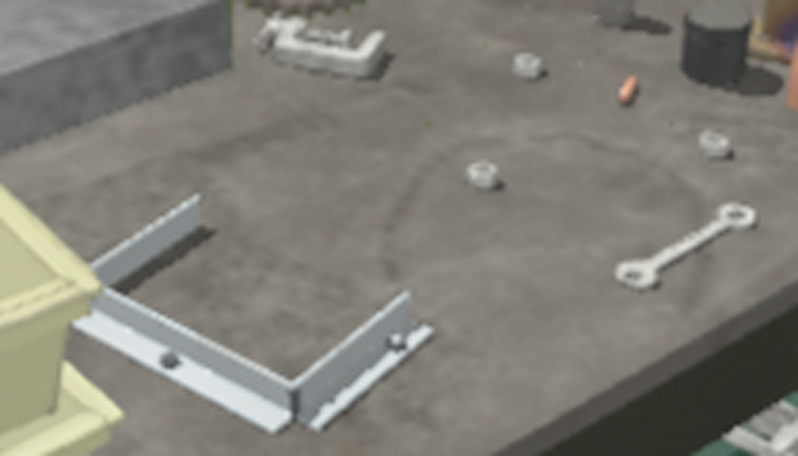

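View pics/b.png

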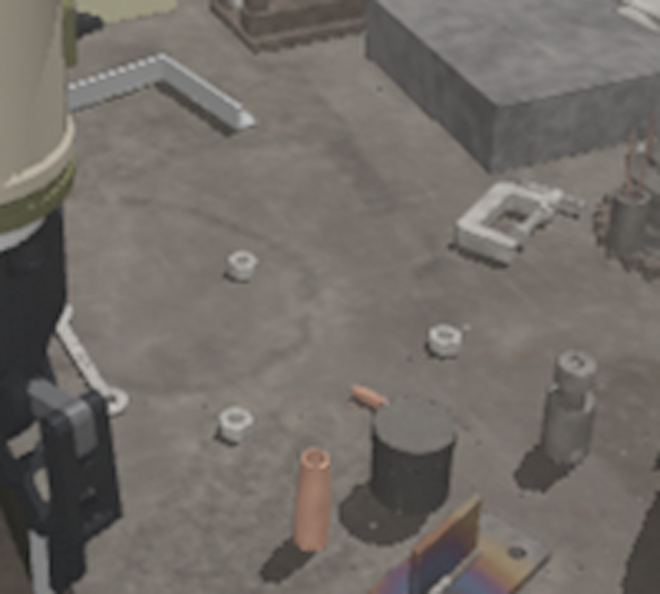

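```bash
python3 - <<'E'
from h import *
s=load('scene0');d=load('side0')
P={}
for n,u,v in [('near open',407,292),('near back',293,385),('far back',97,287),('far open',200,197)]:
    P[n]=ray(s,195+u/3.8,200+v/3.8,25)[:2]; print(n,P[n].round())
for n,u,v in [('far back',163,56),('far open',248,122)]: print('side',n,ray(d,220+u/3.3,190+v/3.3,25).round())
print(np.linalg.norm(P['near open']-P['near back']),np.linalg.norm(P['far back']-P['near back']),np.linalg.norm(P['far open']-P['far back']),np.linalg.norm(P['far open']-P['near open']))
for n,u,v in [('n1',242,266),('n2',445,340),('n3',236,425)]:print(n,ray(d,220+u/3.3,190+v/3.3,5).round())
for n,u,v in [('n1',484,176),('n2',527,67),('n3',714,145)]:print(n,ray(s,195+u/3.8,200+v/3.8,5).round())
for n,u,v in [('tipa',352,390),('tipb',382,404),('noz',310,545),('tin',412,495),('spanner',118,400),('weight',567,455)]:print(n,ray(d,220+u/3.3,190+v/3.3,4).round())
for n,u,v in [('spA',738,215),('spB',636,273),('tray top near',100,285),('tray low',122,415)]:print(n,ray(s,195+u/3.8,200+v/3.8,4).round())
E
```

```text
near open [437.  16.]
near back [408. 132.]
far back [568. 173.]
far open [613.  58.]
side far back [589. 171.  25.]
side far open [614.  28.  25.]
120.41993497533099 164.1473992858078 124.11551732111066 181.0705965662834
n1 [ 535. -143.    5.]
n2 [ 636. -284.    5.]
n3 [ 458. -311.    5.]
n1 [ 531. -142.    5.]
n2 [ 631. -283.    5.]
n3 [ 455. -310.    5.]
tipa [ 548. -308.    4.]
tipb [ 561. -329.    4.]
noz [ 458. -430.    4.]
tin [ 537. -415.    4.]
spanner [ 393. -256.    4.]
weight [ 651. -421.    4.]
spA [ 382. -252.    4.]
spB [ 378. -141.    4.]
tray top near [593. 156.   4.]
tray low [471. 217.   4.]
```

Request:
jog_arm:
  jaw: [0.2,0.2,0.2,0.2,0.2,0.2,0.2,0.2]
  dp:
    - [0.9,-0.4,0]
    - [0.95,-0.3,0]
    - [1,-0.15,0]
    - [1,0,0]
    - [1,0.15,0]
    - [0.95,0.3,0]
    - [0.9,0.45,0]
    - [0.85,0.55,0]
  turn: [-1,-1,-1,-1,-1,-1,-1,-1]

```text
clock: 0.95
tool_pos: [336.0, -465.1, 239.1]
eef_rot: [-0.0, 0.705, 0.709, -0.0]
force: [-0.2, 0.1, -0.1]
gripper_width: 17.1
grasp_force: 0.0
```

Request:
jog_arm:
  jaw: [0.2,0.2,0.2,0.2,0.2,0.2,0.2,0.2]
  dp:
    - [0.8,0.65,0.3]
    - [0.8,0.65,0.3]
    - [0.8,0.65,0.3]
    - [0.8,0.65,0.3]
    - [0.8,0.65,0.3]
    - [0.8,0.65,0.3]
    - [0.8,0.65,0.3]
    - [0.8,0.65,0.3]
  turn: [-0.5,0,0,0,0,0,0,0]

```text
clock: 1.75
tool_pos: [431.3, -330.6, 190.9]
eef_rot: [-0.0, 0.68, 0.733, -0.0]
force: [0.1, -0.8, -0.4]
gripper_width: 17.5
grasp_force: 0.0
```

Request:
jog_arm:
  jaw: [0.2,0.2,0.2,0.2,0.2,0.2,0.2,0.2]
  dp:
    - [0.75,0.73,0.5]
    - [0.75,0.73,0.5]
    - [0.75,0.73,0.5]
    - [0.75,0.73,0.5]
    - [0.75,0.73,0.5]
    - [0.75,0.73,0.5]
    - [0.75,0.73,0.5]
    - [0.75,0.73,0.5]
  turn: [0,0,0,0,0,0,0,0]

```text
clock: 2.55
tool_pos: [539.0, -202.5, 110.7]
eef_rot: [-0.0, 0.681, 0.733, -0.0]
force: [0.6, -0.6, 0.7]
gripper_width: 17.1
grasp_force: 0.0
```

```bash
python3 - <<'E'
from h import *
c=snap('wrist','w1.png'); st=arm.read_state(); print(st['tool_pos'],RR(st['eef_rot'])[:,0],st['joint_positions'])
for P in [(533,-142.5,5),(511,95,0),(437,16,25),(408,132,25),(613,58,25)]: print(np.round(proj(c,P)))
E
```

```text
[ 540.33141298 -198.36587441  109.16912016] [-0.07769169  0.99697351  0.00279802] [ 0.68468343  0.37860184 -0.4954915   1.72319989  0.19657234  1.09114337
  0.20517556]
[277. 127.]
[ 266. -399.]
[  94. -235.]
[ -14. -672.]
[ 492. -324.]
```

View pics/w1.png

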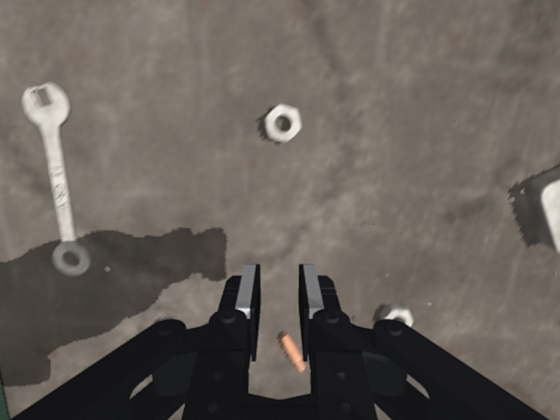

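Request:
jog_arm:
  jaw: [0.17,0.17,0.17,0.17,0.17,0.17,0.17,0.17]
  dp:
    - [0,0,1]
    - [0,0,1]
    - [0,0,1]
    - [0,0,0.9]
    - [0,0,0.6]
    - [0,0,0.3]
    - [0,0,0.1]
    - [0,0,0]
  turn: [0,0,0,0,0,0,0,0]

```text
clock: 3.4
tool_pos: [539.0, -203.2, 13.7]
eef_rot: [0.0, 0.68, 0.733, 0.0]
force: [0.2, -0.0, 0.2]
gripper_width: 14.3
grasp_force: 0.0
```

Request:
jog_arm:
  jaw: [0.17,0.17,0.17,0.17,0.17,0.17,0.17,0.17]
  dp:
    - [0.4,0,0]
    - [0.4,0,0]
    - [0.4,0,0]
    - [0.3,0,0]
    - [0.3,0,0]
    - [0.3,0,0]
    - [0.3,0,0]
    - [0.3,0,0]
  turn: [0,0,0,0,0,0,0,0]

```text
clock: 4.2
tool_pos: [534.7, -148.9, 13.3]
eef_rot: [0.0, 0.681, 0.733, -0.0]
force: [0.0, -0.7, -0.3]
gripper_width: 14.8
grasp_force: 0.1
```

Request:
jog_arm:
  jaw: [0.17,0.17,0.17,0.17,0.17,0.17,0.17,0.17]
  dp:
    - [0.3,0,0.1]
    - [0.4,0,0]
    - [0.4,0,0]
    - [0.4,0,0]
    - [0.4,0,0]
    - [0.4,0,0]
    - [0.4,0,0]
    - [0.2,0,0]
  turn: [0,0,0,0,0,0,0,0]

```text
clock: 5.0
tool_pos: [530.4, -90.3, 11.4]
eef_rot: [-0.0, 0.68, 0.733, 0.0]
force: [-0.4, -0.4, -0.4]
gripper_width: 14.4
grasp_force: 0.1
```

```bash
python3 - <<'E'
from h import *
c=snap('wrist','w2.png'); st=arm.read_state(); print(st['tool_pos'],st['force'])
for P in [(437,16,25),(408,132,25),(613,58,25),(511,95,0)]: print(np.round(proj(c,P)))
E
```

```text
[530.41914663 -89.94603765  11.36215127] [ 0.41804996  0.58866209 -0.50456839]
[ -8. -22.]
[-265. -725.]
[ 625. -146.]
[ 261. -279.]
```

View pics/w2.png

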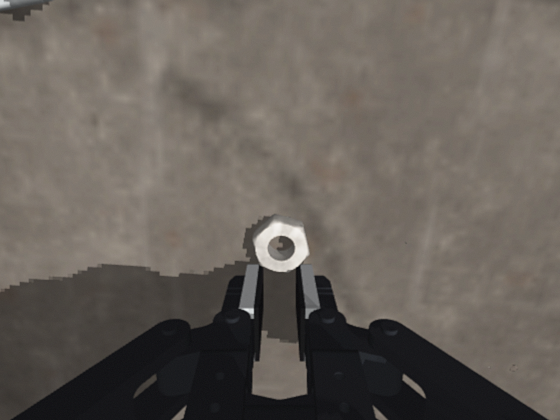

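Request:
jog_arm:
  jaw: [0.17,0.17,0.17,0.17,0.17,0.17,0.17,0.17]
  dp:
    - [0.3,0,0]
    - [0.5,0,0]
    - [0.5,0,0]
    - [0.5,0,0]
    - [0.5,0,0]
    - [0.5,0,0]
    - [0.5,0,0]
    - [0.4,0,0]
  turn: [0,0,0,0,0,0,0,0]

```text
clock: 5.85
tool_pos: [524.9, -16.5, 11.3]
eef_rot: [-0.0, 0.68, 0.733, 0.0]
force: [1.2, -0.2, -0.5]
gripper_width: 14.1
grasp_force: 0.1
```

```bash
python3 - <<'E'
from h import *
c=snap('wrist','w3.png'); st=arm.read_state(); print(st['tool_pos'],st['force'])
print(ray(c,281,240,10))
for P in [(437,16,25),(408,132,25),(613,58,25),(511,95,0)]: print(np.round(proj(c,P)))
E
```

```text
[524.81448837 -15.11982023  11.36576979] [ 0.22163864  1.21033065 -0.02232231]
[523.62875365   6.54550667  10.        ]
[ 43. 215.]
[-130. -219.]
[559. 133.]
[264.   2.]
```

View pics/w3.png

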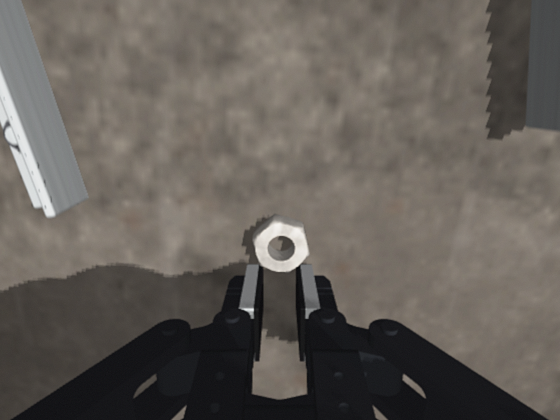

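Nut is cradled at (281,243); pen wall ends at about (87,197) left and (527,127) right, both at table height.

```bash
python3 - <<'E'
from h import *
c=load('w3')
for u,v in [(87,197),(27,0),(527,127),(531,0)]: print(ray(c,u,v,0).round(1))
E
```

```text
[440.   16.1   0. ]
[425.2  89.2   0. ]
[618.7  58.4   0. ]
[607.2 102.6   0. ]
```

Request:
jog_arm:
  jaw: [0.17,0.17,0.17,0.17,0.17,0.17,0.17,0.17]
  dp:
    - [0.3,0,0]
    - [0.5,0,0]
    - [0.5,0,0]
    - [0.6,0,0]
    - [0.6,0,0]
    - [0.5,0,0]
    - [0.4,0,0]
    - [0.2,0,0]
  turn: [0,0,0,0,0,0,0,0]

```text
clock: 6.7
tool_pos: [519.5, 55.3, 11.3]
eef_rot: [-0.0, 0.68, 0.733, 0.0]
force: [0.0, -0.3, 0.8]
gripper_width: 14.7
grasp_force: 0.1
```

Request:
jog_arm:
  jaw: [0.17,0.17,0.17,0.17,0.17,0.17,0.17,0.17]
  dp:
    - [-0.1,0,0]
    - [-0.3,0,0]
    - [-0.6,0,0]
    - [-0.9,0,-0.5]
    - [-1,0,-1]
    - [-1,0.3,-1]
    - [-1,0.3,-1]
    - [-1,0.3,-1]
  turn: [0,0,0,0,0,0,0,0]

```text
clock: 7.5
tool_pos: [546.2, -64.9, 102.2]
eef_rot: [0.0, 0.681, 0.732, -0.0]
force: [0.8, -0.4, -0.3]
gripper_width: 14.6
grasp_force: 0.0
```

Request:
jog_arm:
  jaw: [0.17,0.17,0.17,0.17,0.17,0.17,0.17,0.17]
  dp:
    - [-0.9,0.15,0]
    - [-0.9,0.15,0]
    - [-0.9,0.15,0]
    - [-0.9,0.15,0]
    - [-0.9,0.15,0]
    - [-0.9,0.15,0]
    - [-0.9,0.15,0]
    - [-0.9,0.15,0]
  turn: [-0.8,0,0,0,0,0,0,0]

```text
clock: 8.3
tool_pos: [596.0, -200.8, 101.0]
eef_rot: [-0.0, 0.635, 0.772, -0.0]
force: [-0.5, -0.5, -0.2]
gripper_width: 14.5
grasp_force: 0.0
```

Request:
jog_arm:
  jaw: [0.17,0.17,0.17,0.17,0.17,0.17,0.17,0.17]
  dp:
    - [-0.9,0.15,0]
    - [-0.9,0.15,0]
    - [-0.9,0.15,0]
    - [-0.9,0.15,0]
    - [-0.9,0.15,0]
    - [-0.9,0.15,0]
    - [-0.6,0.15,0]
    - [-0.3,0,0]
  turn: [0,0,0,0,0,0,0,0]

```text
clock: 9.1
tool_pos: [640.5, -320.8, 100.7]
eef_rot: [-0.0, 0.636, 0.772, -0.0]
force: [-1.0, 0.0, -0.4]
gripper_width: 14.6
grasp_force: 0.0
```

```bash
cat > nut.py <<'E'
from h import *
import sys
c=snap('wrist',sys.argv[1]+'.png'); st=arm.read_state(); p=st['tool_pos'];R=RR(st['eef_rot'])
print(p.round(1),'heading',np.degrees(np.arctan2(R[1,0],R[0,0])).round(1),st['force'].round(1))
im=c['color'].astype(int); m=((im.min(2)>150)&(np.ptp(im,axis=2)<30)).astype(np.uint8)
m=cv2.morphologyEx(m,cv2.MORPH_CLOSE,np.ones((9,9),np.uint8))
n,l,s,ce=cv2.connectedComponentsWithStats(m)
for i in range(1,n):
    if s[i,4]>150:
        x,y,w,h,a=s[i]; u,v=x+w/2,y+h/2; P=ray(c,u,v,10); d=R.T@(P-p)
        print('px',u,v,w,h,'world',P.round(1)[:2],'tool xy',d[:2].round(1))
E
python3 nut.py w4
```

```text
[ 640.3 -321.2  100.7] heading 101.0 [-0.5 -0.4  0.3]
px 479.5 40.5 41 81 world [ 732.4 -190.9] tool xy [110.4 115.4]
px 539.0 45.5 42 31 world [ 767.1 -186.8] tool xy [107.7 150.2]
px 11.0 151.0 22 36 world [ 465.3 -307.3] tool xy [  47.2 -169.1]
px 284.0 164.5 36 35 world [ 636.  -282.9] tool xy [38.5  3.1]
px 284.5 356.0 35 18 world [ 665.1 -427.8] tool xy [-109.3    4.1]
```

Request:
jog_arm:
  jaw: [0.17,0.17,0.17,0.17,0.17,0.17,0.17,0.17]
  dp:
    - [-0.7,0.15,0.5]
    - [0,0,1]
    - [0,0,1]
    - [0,0,1]
    - [0,0,0.5]
    - [0,0,0.3]
    - [0,0,0.15]
    - [0,0,0]
  turn: [0,0,0,0,0,0,0,0]

```text
clock: 9.95
tool_pos: [646.3, -332.3, 12.8]
eef_rot: [0.0, 0.635, 0.772, 0.0]
force: [-0.8, -0.1, -0.0]
gripper_width: 14.5
grasp_force: 0.0
```

Request:
jog_arm:
  jaw: [0.17,0.17,0.17,0.17,0.17,0.17,0.17,0.17]
  dp:
    - [0.4,0,0]
    - [0.4,0,0]
    - [0.4,0,0]
    - [0.3,0,0]
    - [0.3,0,0]
    - [0.4,0,0]
    - [0.4,0,0]
    - [0.3,0,0]
  turn: [0,0,0,0,0,0,0,0]

```text
clock: 10.75
tool_pos: [634.8, -274.4, 12.4]
eef_rot: [0.0, 0.635, 0.772, 0.0]
force: [-0.7, -0.6, 0.8]
gripper_width: 14.4
grasp_force: 0.2
```

```bash
python3 nut.py w5
```

```text
[ 634.9 -273.2   12.4] heading 101.2 [ 0.6  1.5 -0.2]
px 556.5 104.0 7 74 world [ 720.3 -179.3] tool xy [ 75.6 102. ]
px 280.5 245.5 53 51 world [ 631.2 -254.5] tool xy [19.1  0. ]
```

Request:
jog_arm:
  jaw: [0.17,0.17,0.17,0.17,0.17,0.17,0.17,0.17]
  dp:
    - [0.3,0,0.05]
    - [0.5,0,0]
    - [0.6,0,0]
    - [0.6,0,0]
    - [0.6,0,0]
    - [0.6,0,0]
    - [0.6,0,0]
    - [0.5,0,0]
  turn: [0,0,0,0,0,0,0,0]

```text
clock: 11.6
tool_pos: [618.1, -189.6, 11.4]
eef_rot: [-0.0, 0.635, 0.772, 0.0]
force: [0.9, -1.0, 0.3]
gripper_width: 14.8
grasp_force: 0.1
```

Request:
jog_arm:
  jaw: [0.17,0.17,0.17,0.17,0.17,0.17,0.17,0.17]
  dp:
    - [0.5,0,0]
    - [0.5,0,0]
    - [0.6,0,0]
    - [0.6,0,0]
    - [0.6,0,0]
    - [0.6,0,0]
    - [0.6,0,0]
    - [0.5,0,0]
  turn: [0,0,0,0,0,0,0,0]

```text
clock: 12.4
tool_pos: [600.8, -101.3, 11.3]
eef_rot: [-0.0, 0.635, 0.772, 0.0]
force: [0.3, -0.8, -0.1]
gripper_width: 14.5
grasp_force: 0.1
```

Request:
jog_arm:
  jaw: [0.17,0.17,0.17,0.17,0.17,0.17,0.17,0.17]
  dp:
    - [0.5,0,0]
    - [0.5,0,0]
    - [0.6,0,0]
    - [0.6,0,0]
    - [0.6,0,0]
    - [0.6,0,0]
    - [0.5,0,0]
    - [0.3,0,0]
  turn: [0,0,0,0,0,0,0,0]

```text
clock: 13.2
tool_pos: [584.5, -18.8, 11.3]
eef_rot: [-0.0, 0.635, 0.773, 0.0]
force: [0.3, -0.5, 0.0]
gripper_width: 14.6
grasp_force: 0.1
```

```bash
python3 nut.py w6
```

```text
[584.5 -18.1  11.4] heading 101.2 [-0.8  0.6 -0.7]
px 144.0 26.5 68 53 world [518.8  72.7] tool xy [101.8 -46.8]
px 447.0 64.5 50 129 world [625.3  81.2] tool xy [89.5 59.4]
px 280.5 247.0 53 52 world [581.    0.8] tool xy [19.2  0.2]
```

Request:
jog_arm:
  jaw: [0.17,0.17,0.17,0.17,0.17,0.17,0.17,0.17]
  dp:
    - [0.4,0,0]
    - [0.6,0,0]
    - [0.6,0,0]
    - [0.6,0,0]
    - [0.6,0,0]
    - [0.6,0,0]
    - [0.5,0,0]
    - [0.3,0,0]
  turn: [0,0,0,0,0,0,0,0]

```text
clock: 14.05
tool_pos: [568.3, 63.7, 11.3]
eef_rot: [-0.0, 0.635, 0.773, 0.0]
force: [0.3, 0.0, 0.3]
gripper_width: 14.3
grasp_force: 0.1
```

Request:
jog_arm:
  jaw: [0.17,0.17,0.17,0.17,0.17,0.17,0.17,0.17]
  dp:
    - [-0.1,0,0]
    - [-0.3,0,0]
    - [-0.6,0,0]
    - [-0.9,0,-0.5]
    - [-1,0,-1]
    - [-1,0,-1]
    - [-1,0,-1]
    - [-1,0,-1]
  turn: [0,0,0,0,0,0,0,0]

```text
clock: 14.85
tool_pos: [591.3, -56.5, 102.1]
eef_rot: [0.0, 0.636, 0.772, -0.0]
force: [1.0, 0.1, 0.0]
gripper_width: 14.4
grasp_force: 0.0
```

```bash
python3 nut.py w7
```

```text
[593.5 -60.9 105.5] heading 100.8 [ 1.6 -4.1  2.1]
px 18.5 33.0 37 66 world [422.  27.] tool xy [ 118.8 -152.4]
px 384.0 24.5 32 49 world [627.4  71.2] tool xy [123.8  57.6]
px 509.0 382.5 72 57 world [ 795.9 -156. ] tool xy [-130.8  180.8]
```

Request:
jog_arm:
  jaw: [0.17,0.17,0.17,0.17,0.17,0.17,0.17,0.17]
  dp:
    - [-0.8,-0.4,0]
    - [-1,-0.45,0]
    - [-1,-0.4,0]
    - [-1,-0.4,0]
    - [-1,-0.4,0]
    - [-1,-0.4,0]
    - [-1,-0.4,0]
    - [-1,-0.4,0]
  turn: [0.7,0.77,0,0,0,0,0,0]

```text
clock: 15.7
tool_pos: [527.2, -212.7, 101.2]
eef_rot: [0.0, 0.717, 0.697, -0.0]
force: [0.0, -0.6, -0.1]
gripper_width: 14.6
grasp_force: 0.0
```

Request:
jog_arm:
  jaw: [0.17,0.17,0.17,0.17,0.17,0.17,0.17,0.17]
  dp:
    - [-1,-0.4,0]
    - [-1,-0.4,0]
    - [-1,-0.4,0]
    - [-1,-0.4,0]
    - [-1,-0.4,0]
    - [-0.9,-0.4,0]
    - [-0.6,-0.2,0]
    - [-0.3,0,0]
  turn: [0,0,0,0,0,0,0,0]

```text
clock: 16.5
tool_pos: [471.4, -346.9, 101.2]
eef_rot: [0.0, 0.717, 0.697, -0.0]
force: [0.3, -0.0, 0.8]
gripper_width: 14.4
grasp_force: 0.0
```

```bash
python3 nut.py w8
```

```text
[ 471.9 -346.9  101.3] heading 88.3 [-0.   0.   0.7]
px 134.5 47.5 45 95 world [ 390.3 -238.1] tool xy [106.5 -84.7]
px 258.5 164.5 35 37 world [ 458.9 -308.6] tool xy [ 38.  -14.1]
```

Request:
jog_arm:
  jaw: [0.17,0.17,0.17,0.17,0.17,0.17,0.17,0.17]
  dp:
    - [-0.5,-0.7,0.4]
    - [0,0,1]
    - [0,0,1]
    - [0,0,1]
    - [0,0,0.6]
    - [0,0,0.3]
    - [0,0,0.15]
    - [0,0,0.05]
  turn: [0,0,0,0,0,0,0,0]

```text
clock: 17.35
tool_pos: [458.6, -354.5, 11.6]
eef_rot: [0.0, 0.716, 0.698, 0.0]
force: [-0.1, 1.2, 0.4]
gripper_width: 14.4
grasp_force: 0.0
```

Request:
jog_arm:
  jaw: [0.17,0.17,0.17,0.17,0.17,0.17,0.17,0.17]
  dp:
    - [0.4,0,0]
    - [0.4,0,0]
    - [0.4,0,0]
    - [0.3,0,0]
    - [0.3,0,0]
    - [0.4,0,0]
    - [0.4,0,0]
    - [0.3,0,0]
  turn: [0,0,0,0,0,0,0,0]

```text
clock: 18.15
tool_pos: [460.0, -295.5, 11.3]
eef_rot: [-0.0, 0.716, 0.698, 0.0]
force: [0.6, 0.1, 0.5]
gripper_width: 14.6
grasp_force: 0.2
```

```bash
python3 nut.py w9
```

```text
[ 460.2 -294.5   11.3] heading 88.6 [-0.1  1.1 -0.9]
px 84.5 110.0 91 220 world [ 390.  -218.9] tool xy [ 73.9 -72.1]
px 278.5 246.0 55 52 world [ 459.9 -275.2] tool xy [19.4 -0.7]
```

Request:
jog_arm:
  jaw: [0.17,0.17,0.17,0.17,0.17,0.17,0.17,0.17]
  dp:
    - [0.4,0,0]
    - [0.5,0,0]
    - [0.6,0,0]
    - [0.6,0,0]
    - [0.6,0,0]
    - [0.6,0,0]
    - [0.6,0,0]
    - [0.5,0,0]
  turn: [0,0,0,0,0,0,0,0]

```text
clock: 19.0
tool_pos: [462.3, -207.2, 11.3]
eef_rot: [-0.0, 0.716, 0.698, 0.0]
force: [-0.0, -1.3, 1.0]
gripper_width: 14.2
grasp_force: 0.1
```

Request:
jog_arm:
  jaw: [0.17,0.17,0.17,0.17,0.17,0.17,0.17,0.17]
  dp:
    - [0.5,0,0]
    - [0.5,0,0]
    - [0.6,0,0]
    - [0.6,0,0]
    - [0.6,0,0]
    - [0.6,0,0]
    - [0.6,0,0]
    - [0.5,0,0]
  turn: [0,0,0,0,0,0,0,0]

```text
clock: 19.8
tool_pos: [464.7, -117.3, 11.3]
eef_rot: [0.0, 0.716, 0.698, 0.0]
force: [-0.8, 0.2, 0.9]
gripper_width: 14.6
grasp_force: 0.1
```

Request:
jog_arm:
  jaw: [0.17,0.17,0.17,0.17,0.17,0.17,0.17,0.17]
  dp:
    - [0.5,0,0]
    - [0.5,0,0]
    - [0.6,0,0]
    - [0.6,0,0]
    - [0.6,0,0]
    - [0.6,0,0]
    - [0.5,0,0]
    - [0.3,0,0]
  turn: [0,0,0,0,0,0,0,0]

```text
clock: 20.6
tool_pos: [466.9, -33.3, 11.3]
eef_rot: [-0.0, 0.716, 0.698, 0.0]
force: [-0.4, -0.8, 0.3]
gripper_width: 14.7
grasp_force: 0.1
```

```bash
python3 nut.py w10
```

```text
[466.9 -32.7  11.4] heading 88.6 [-0.4  0.8  1.2]
px 147.5 95.5 113 191 world [420.8  47.7] tool xy [ 79.3 -48.2]
px 426.5 17.5 65 35 world [519.7  70.5] tool xy [104.5  50.2]
px 278.5 246.0 55 52 world [466.8 -12.9] tool xy [19.8 -0.6]
```

View pics/w10.png

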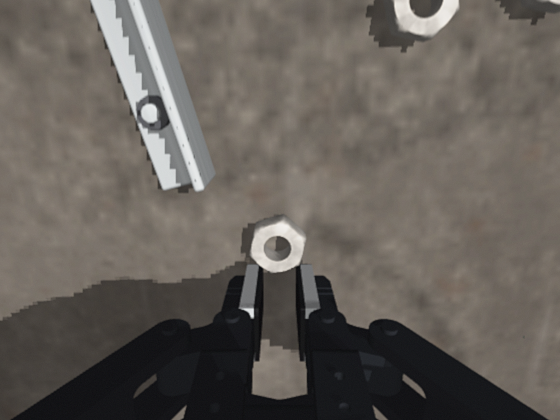

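Nut at (278,246) cradled; the pen's wall end at (214,180) is only about 5 mm from the left finger's line, so I'll drift a few mm to the right.

Request:
jog_arm:
  jaw: [0.17,0.17,0.17,0.17,0.17,0.17,0.17,0.17]
  dp:
    - [0.3,0.05,0]
    - [0.4,0.08,0]
    - [0.4,0.08,0]
    - [0.4,0.08,0]
    - [0.4,0,0]
    - [0.4,0,0]
    - [0.4,0,0]
    - [0.3,0,0]
  turn: [0,0,0,0,0,0,0,0]

```text
clock: 21.45
tool_pos: [474.2, 26.2, 11.3]
eef_rot: [0.0, 0.716, 0.698, 0.0]
force: [0.4, 0.3, 0.2]
gripper_width: 14.7
grasp_force: 0.1
```

```bash
python3 nut.py w11
```

```text
[474.2  27.1  11.4] heading 88.6 [0.3 1.  0.2]
px 114.5 151.0 145 302 world [412.7  87.5] tool xy [ 58.9 -63. ]
px 514.5 149.0 59 58 world [565.   84.2] tool xy [59.4 89.3]
px 391.5 173.5 57 57 world [518.9  76. ] tool xy [50.  43.4]
px 278.5 246.0 55 52 world [474.1  46.6] tool xy [19.5 -0.6]
```

Request:
jog_arm:
  jaw: [0.17,0.17,0.17,0.17,0.17,0.17,0.17,0.17]
  dp:
    - [0.2,0,0]
    - [0.3,0,0]
    - [0.3,0,0]
    - [0.2,0,0]
    - [0.1,0,0]
    - [0,0,0]
    - [-0.1,0,0]
    - [-0.3,0,0]
  turn: [0,0,0,0,0,0,0,0]

```text
clock: 22.3
tool_pos: [474.6, 39.3, 11.3]
eef_rot: [0.0, 0.716, 0.698, 0.0]
force: [-0.3, -0.1, 0.8]
gripper_width: 14.2
grasp_force: 0.0
```

Request:
jog_arm:
  jaw: [0.17,0.17,0.17,0.17,0.17,0.17,0.17,0.17]
  dp:
    - [-0.5,0,0]
    - [-0.6,0.1,0]
    - [-0.8,0.1,-0.3]
    - [-0.9,0,-1]
    - [-0.9,0,-1]
    - [-0.9,0,-1]
    - [-0.9,0,-1]
    - [-0.9,0,-1]
  turn: [0,0,0,0,0,0,0,0]

```text
clock: 23.1
tool_pos: [474.8, -90.8, 118.2]
eef_rot: [0.0, 0.717, 0.697, -0.0]
force: [0.2, 0.1, -0.3]
gripper_width: 14.4
grasp_force: 0.0
```

Request:
jog_arm:
  jaw: [0.17,0.17,0.17,0.17,0.17,0.17,0.17,0.17]
  dp:
    - [0,0,-1]
    - [0,0,-1]
    - [0,0,-1]
    - [0,0,-1]
    - [0,0,-1]
    - [0,0,-0.5]
    - [0,0,0]
    - [0,0,0]
  turn: [0,0,0,0,0,0,0,0]

```text
clock: 23.9
tool_pos: [474.8, -89.2, 226.5]
eef_rot: [-0.0, 0.717, 0.697, -0.0]
force: [-0.7, 0.2, -1.4]
gripper_width: 14.5
grasp_force: 0.0
```

```bash
python3 nut.py w12; python3 -c "
from h import *
s=snap('scene','s2.png');d=snap('side','d2.png')
a=cv2.resize(s['color'][190:310,190:410][:,:,::-1],(640,349),interpolation=cv2.INTER_CUBIC)
b=cv2.resize(d['color'][190:370,220:420][:,:,::-1],(277,249))
a=np.vstack([a,np.zeros((249,640,3),np.uint8)]); a[349:,:277]=b
cv2.imwrite('pics/fin.png',a)"
```

```text
[474.6 -89.  226.2] heading 88.5 [ 0.1  0.4 -0.3]
px 217.5 37.5 43 75 world [422.8  41.7] tool xy [129.2 -55. ]
px 275.0 8.0 26 16 world [474.9  63.6] tool xy [152.5  -3.5]
px 199.5 271.0 37 110 world [ 384.2 -189.3] tool xy [-102.8  -87.4]
px 532.5 253.0 55 66 world [ 744.4 -177.7] tool xy [-81.5 272.3]
```

View pics/fin.png

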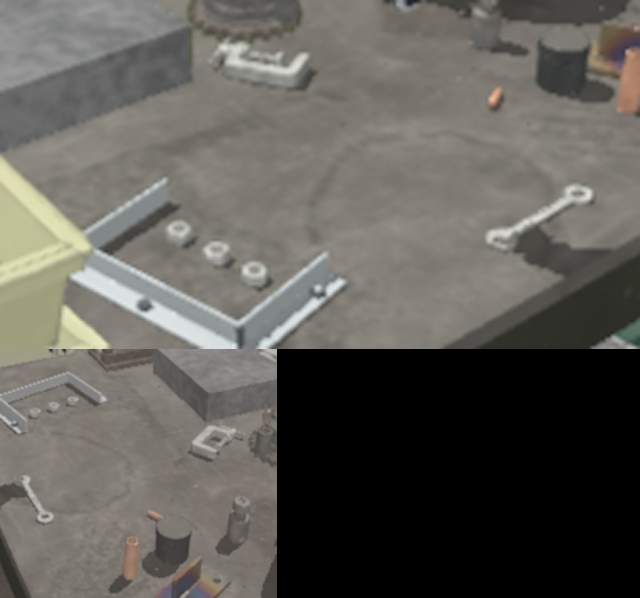

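All three nuts lie well inside the pen (enlarged view: (180,232), (217,252), (254,274)), bystanders look unmoved, and the hand is clear.

```bash
python3 -c "
from rig import arm
print(arm.hand_in())"
```

```text
the job is handed in; nothing more can be done
None
```

I swept all three nuts into the pen; each lies about 40 mm past the open side. In the last pictures everything else looked unmoved and the hand was clear, and I handed the job in at about 24 s on the robot's clock.

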